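# Index the shooting-board fence one hole and snug the stock to it

### The arm

A 7-joint arm with a two-finger parallel gripper is mounted at the origin on a cart in front of the work surface, level with it; the furniture and walls round the work are solid. World frame = base frame: x ahead of the robot, y to its left, z up, the work surface at z = 0. Lengths are in m, angles in degrees, forces in N, time in s.
With the tool pointing down it reaches from about 0.425 to 0.875 m from the base axis. Payload 4.7 kg.
Tool frame: the origin (TCP) lies at the very end of the fingers, on their centre line; the grasp point (between the pads) lies 19 mm behind it (env.grasp_offset is the distance from the TCP to the grasp point, in m); z points along the fingers, y is the line along which they close (so a half turn about z gives the same grasp; the last joint's range is limited). The gripper opens to 87 mm and grips with 3 to 60 N. Pads are 19 mm wide; open, the fingers measure 117 mm over their backs; the gripper's body (75 mm by 190 mm) begins 51 mm behind the grasp point.
Start: joints at [0.808, 18.392, -4.016, 83.108, 1.295, 78.541, -3.26], TCP at [0.65, -0, 0.223] pointing down, gripper open.
Joint ranges: [-163.93, 163.93], [-17.29, 119.83], [-79.2, 71.16], [3.27, 140.29], [-89.18, 269.18], [5.43, 117.66], [-154.24, 154.24]. Speed limits (degrees/s): [147.25, 147.25, 180, 180, 180, 180, 180].

### API

Orientations are given as [roll, pitch, yaw] about the fixed x, y, z axes, in that order (R = Rz(yaw) Ry(pitch) Rx(roll)).
In Python, from cell import env gives the robot as it stands. The module is installed in compiled form; this text tells all that it offers.
- The arm moves only by the tool drive_tool, never from a script. Its argument "moves" is one flat list of numbers, 5 for each row, row after row: the shift along the tool's x, y, z in units of 40 mm (1.0 is 40 mm), then the turn about the tool's z in units of 10 degrees (1.0 is 10 degrees), then the finger opening in mm, from 0 to 87. A call has 1 to 5 rows; each row is the pose to reach, as a shift and turn from the pose commanded when the call began, along the tool's axes at that moment; what a row does not reach only later rows make up. A row lasts 1/8 s, in which the tool goes at most 62.5 mm and 10.7 degrees, less where a joint would pass 70% of its speed; a pose out of reach is approached as far as the arm can. A call with a gripper value outside its range is refused whole. The fingers move at their own pace and stop on an object; "squeeze" is the grip in N (left out, the last holds). Time passes only in rows, so rows that repeat a pose let the fingers close. It gives the time, the measured TCP pose, the force, the opening and the grip force at its end, in the units of the state.
- env.get_obs(): the state, without advancing time (a new reading comes with each control period).
- env.read_camera(name): name is "scene" or "side" or "wrist"; returns (picture, depth): 480x640x3 uint8, red, green, blue; 480x640 float32, m along the optical axis (not along the pixel's ray), 0 where there is no reading.
- env.camera_model(name): a dict with "K" (3x3 intrinsics, pixels), "rvec" (rotation vector, rad) and "tvec" (3), from world to camera coordinates, as OpenCV has them; the wrist camera has in their place "tool_from_camera" (4x4, takes a point from camera to tool coordinates, whose origin is the TCP and whose axes are the flange's). Camera axes: x right, y down, z forward; pixel columns grow to the right and rows downward; lengths in m; the calibration is good to about 2 mm. A picture is of the moment at which its call begins: read the wrist's pose just before it. camera_model takes no time and is no camera call.
- env.sign_off(): hands the job in; it is judged then, once.
The state is a dict: "time_s": time; "qpos": joint angles; "joint_velocities": joint speeds; "effort": joint torques, N m; "tool_pos": TCP position; "tool_rot": TCP orientation; "force": force on the tool from outside, world axes, zero at the start; "wrist_torque": the same for the moment, N m; "grip_width": finger opening in m; "grasp_force": force on a finger pad.
Only numpy, scipy, OpenCV 4.12 (cv2) and the standard library are available. Lean on these libraries where they do the work, as an engineer would, in place of code of your own. Each camera call takes 0.05 s, during which the arm holds its last target. There are 200 camera calls.

### The job

Set the shooting board up for its next mitre: hook a fingertip under the pull ring of the fence's spring index pin, lift it, swing the fence one hole away from the small wood block on the bed, and let the pin drop fully home there. Then push the block with a fingertip until its long side lies flush along the fence, and move clear. Grip nothing: do not pinch the ring or the block, do not lift the block, and leave the other things on the bench where they are.

Things in the scene. Friction and masses are not known exactly. Their poses are not given: they have to be found in the camera images.
- board: Shooting board, fixed: 190 (x) x 260 (y) x 12 mm plywood; on it a bed, top 25 mm above the bench, all but a 50 mm runway on the -y side. Origin: centre of the underside; x away from the robot side, y left. Near its +y end an index plate (top 33 mm above the bench) with three 11 mm holes, 15 degrees apart, on a 150 mm radius about the fence pivot, which is at (-4, -50) mm.
- fence (a joint): Angle of the fence about its vertical pivot, rad. Starts in the first hole, at 0 (along the board's y); grows as the ring end swings clockwise from above, to the board's +x, away from the block. Holes at 0, 0.2618 (the one wanted) and 0.5236. Pin lifted: it turns with about 1 N at the ring and stays where left. Pin home: locked, play 0.005 rad.
- fence_pivot (a point): On the fence's pivot axis, at the top of its steel strap, 59.5 mm above the bench; a bolt head and nut stand 13 mm above it. The point has the fence's axes: y along the fence from the pivot to the ring end, -x the side facing the block; parallel to the board's axes at joint 0.
- fence_face (a point): Middle of the fence face that the block must lie against (the -x face), 40 mm above the bench, 51.5 mm from the pivot along the fence; has the fence's axes. The wooden fence is 22 mm thick and 147 mm long, its top 54.5 mm above the bench; a 26 mm wide steel strap, top 59.5 mm, lies on it and runs on over the index plate to carry the pin.
- index_pin (a joint): Lift of the spring pin, m: 0 home in a hole, clear of the plate above 0.010, end of travel 0.022. A spring pulls it down, about 6 N when home, 9 N at the top. Its end is round: let down within about 3 mm of a hole it finds the hole; farther off it rides on the plate at 0.010 and drops in when the fence is pushed on to the hole.
- ring (a point): Centre of the pull ring, on the pin axis 150 mm from the pivot, 106.5 mm above the bench with the pin home; rises with the pin. Steel ring, upright and rigid on the pin: opening 56 mm wide, wire 6 mm, outside 68 mm. It faces along the fence (its axis is the fence's y, level): a finger tilted down goes through along the fence line, best from the pivot side (the saw is beyond the other). Under it an 18 mm collar, top 70.5 mm.
- stock_center (a point): Centre of the loose wooden block to be pushed: 42 x 85 x 30 mm, about 0.1 kg, flat on the bed on the near side of the fence, its 85 mm length (own y) roughly along the fence, a gap of some 15 to 35 mm between. The centre is 40 mm above the bench. When flush it is 21 mm from the fence face.

How it is judged (in metres and radians):
On the way, in this order (a step that is already met when the one before it is completed fails the run):
1. the index pin is lifted clear of the first hole by its ring, the fence still there (value of joint index_pin above 0.0085 m and contact force between the fingers and index_pin above 0.5 N and value of joint fence below 0.13 rad), for 0.05 s.
2. the fence stands in the next hole with the pin fully home (value of joint index_pin below 0.0015 m and value of joint fence between 0.2518 and 0.2718 rad), for 0.2 s.
At the end, for the whole second after the job is handed in: The fence is in the 15 degree hole (within 0.010 rad) with the pin home (lift under 1.5 mm); the block lies flat on the bed with its long side against the fence: its centre at most 23.5 mm from the face (gap under 2.5 mm), parallel within 0.04 rad, within 35 mm of the face's middle, at rest (all of step 2 and x of stock_center in the frame of fence_face above -0.0235 m and y of stock_center in the frame of fence_face between -0.035 and 0.035 m and angle between the y axis of stock_center and the y axis of fence_face, either way round below 0.04 rad and z of stock_center in the frame of board between 0.036 and 0.042 m and angle between stock_center's own z axis and vertical below 0.05 rad); the robot touches nothing.
It fails at once if the block is lifted off the bed or knocked over (z of stock_center in the frame of board above 0.047 m or angle between stock_center's own z axis and vertical above 0.3 rad).
It fails at once if the ring is pinched or forced (over 35 N from the fingers) (contact force between the fingers and index_pin above 35 N).
It fails at once if the block is pinched or forced (over 35 N from the fingers) (contact force between the fingers and stock above 35 N).
It fails at once if another thing on the bench is disturbed (moved over 25 mm) (distance of any of pencil, tape_measure, screwdriver, pliers, wax_tin, brush from where it was at the start of the episode above 0.025 m).
It also fails if it takes over 64 s, if anything falls off the work surface, if the arm or the gripper's body presses on something with over 40 N, if the wrist force passes 120 N, or if a joint passes its speed limit or range.

## Working session

There is one attempt and no reset: what is moved stays moved. The work goes in short steps, Python scripts to look and compute and a tool call to move; the robot and the scene stay as the last step left them, time stands still between calls to the robot, and variables do not carry over. Pictures are saved under pics/ and viewed, at most 13 in all, crops included, and the job is handed in when it is done.

Besides the shell and the picture viewer there is one more tool, called after "Call:" as name(argument=value, ...) on one line, values as JSON. drive_tool: Moves the arm, as the interface text tells. Its arguments: {"type":"object","properties":{"moves":{"type":"array","items":{"type":"number"}},"squeeze":{"type":"number"}},"required":["moves"]}

```bash
mkdir -p pics; cat > h.py <<'E'
import numpy as np, cv2
from cell import env
def cam(n):
    m=env.camera_model(n)
    if 'rvec' in m:
        R=cv2.Rodrigues(np.array(m['rvec'],float))[0]; t=np.array(m['tvec'],float).ravel()
        return np.array(m['K']),R.T,-R.T@t   # world_from_cam
    from scipy.spatial.transform import Rotation as Ro
    o=env.get_obs(); T=np.array(m['tool_from_camera'])
    Rt=Ro.from_euler('xyz',o['tool_rot'],degrees=True).as_matrix()
    return np.array(m['K']),Rt@T[:3,:3],Rt@T[:3,3]+np.array(o['tool_pos'])
def onplane(c,u,v,z):
    K,R,p=c; d=R@np.linalg.inv(K)@np.array([u,v,1.]); return p+d*(z-p[2])/d[2]
def cloud(c,dep):
    K,R,p=c; v,u=np.mgrid[:480,:640]; r=np.stack([u,v,np.ones_like(u)],-1)@np.linalg.inv(K).T
    return (r*dep[...,None])@R.T+p
E
python3 - <<'E'
from h import *
print(env.get_obs())
for n in ['scene','side','wrist']:
    c=cam(n); p,d=env.read_camera(n); cv2.imwrite(f'pics/{n}0.png',p[...,::-1]); np.savez(f'{n}0.npz',p=p,d=d,K=c[0],R=c[1],o=c[2]); print(n,c[2],c[1][:,2])
E
```

```text
{'time_s': 0.0, 'qpos': array([ 0.80664811, 18.44062498, -4.01679311, 83.17417783,  1.29546865,
       78.54007837, -3.26126452]), 'joint_velocities': array([ 0.00098099,  0.01673326,  0.07552476, -0.00640657,  0.03173065,
        0.08651375, -0.03589394]), 'effort': array([-2.58547143e-04, -4.91284704e+01, -4.03903294e-01, -3.12526345e+01,
       -6.40594075e-02,  4.37659642e-02,  1.61017233e-04]), 'tool_pos': array([ 6.49454993e-01, -2.60439550e-05,  2.21450283e-01]), 'tool_rot': array([-1.79890392e+02,  5.72473009e-03,  9.00031173e+01]), 'force': array([-0.25150837,  1.10314012, -0.28891233]), 'wrist_torque': array([ 0.00509255,  0.03535438, -0.03580521]), 'grasp_force': 0.0, 'grip_width': 0.08690282589278044}
scene [ 0.03113878 -0.85189281  0.55714331] [ 0.4916377   0.67693417 -0.54777048]
side [ 0.26539335 -0.89263318  0.66523685] [ 0.23604315  0.70357959 -0.67026814]
wrist [0.64971747 0.07223046 0.38556866] [-0.00123918 -0.26598831 -0.96397546]
```

View pics/scene0.png

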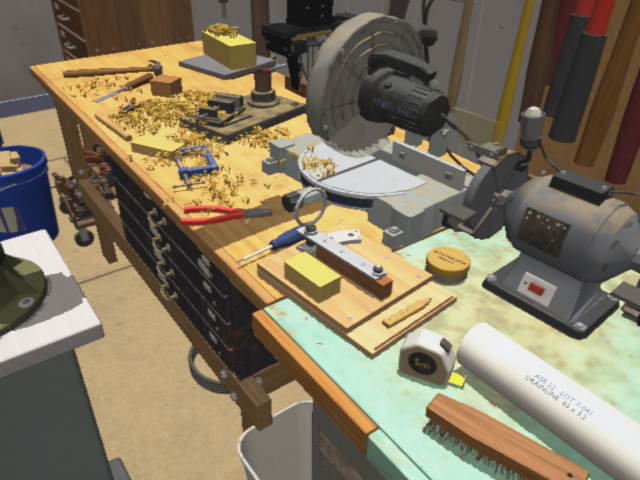

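View pics/wrist0.png

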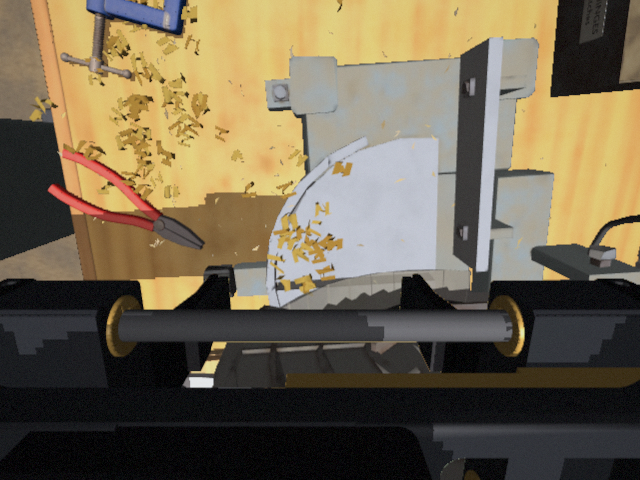

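View pics/side0.png

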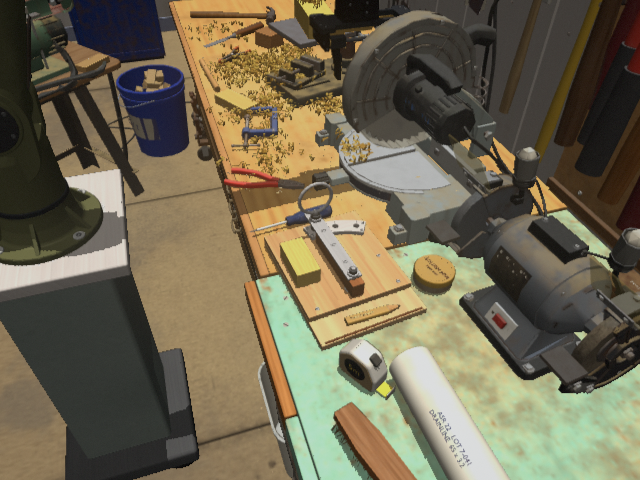

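The scene picture shows the board around (350,285), the yellow block at (312,275), the ring at (310,207), the pivot bolt at about (380,268) and the tin at (447,264). The side view shows the ring at (316,200), the block at (299,262) and the pivot bolt at (352,272). The wrist camera sees the saw beyond, not the board. Next I measure from the depth and masks.

```bash
python3 - <<'E'
from h import *
for n,box in [('scene',(230,170,470,360)),('side',(220,160,470,360))]:
    z=np.load(n+'0.npz'); p=z['p'];d=z['d'];c=(z['K'],z['R'],z['o']); 
    K,R,o=c; q=R.T@(np.array([.65,0,.22])-o); q=K@q; print('tcp px',q[:2]/q[2])
    P=cloud(c,d); hsv=cv2.cvtColor(p,cv2.COLOR_RGB2HSV)
    def at(u,v): return P[v,u].round(3)
    print(n,'block',at(*((312,268) if n=='scene' else (299,255))),'bolt',at(*((378,266) if n=='scene' else (352,268))))
    # yellow block top by height
    roi=np.zeros((480,640),bool); roi[box[1]:box[3],box[0]:box[2]]=1
    yel=(hsv[...,0]>22)&(hsv[...,0]<36)&(hsv[...,1]>110)&roi
    m=yel&(abs(P[...,2]-.055)<.006)
    k,l,s,ce=cv2.connectedComponentsWithStats(m.astype(np.uint8)); i=1+np.argmax(s[1:,4]); 
    X=P[l==i][:,:2].astype(np.float32); r=cv2.minAreaRect(X*1000); print('blocktop',s[i],r)
    # ring
    hi=roi&(P[...,2]>.085)&(P[...,2]<.16)&(d>0)&(P[...,1]<.0)&(P[...,0]<.72)
    Q=P[hi]; print('ring n',len(Q),Q.min(0),Q.max(0),np.median(Q,0))
    strap=roi&(abs(P[...,2]-.0595)<.003)&(hsv[...,1]<70)
    S=P[strap]; S=S[(abs(S[:,0]-np.median(S[:,0]))<.12)]; r=cv2.minAreaRect((S[:,:2]*1000).astype(np.float32)); print('strap',len(S),r)
    x0,y0,x1,y1=box; im=cv2.resize(p[y0:y1,x0:x1,::-1],None,fx=3.1,fy=3,interpolation=cv2.INTER_CUBIC)[:600,:800]; cv2.imwrite(f'pics/{n}_crop.png',im)
E
```

```text
tcp px [315.96976156  84.4298435 ]
scene block [ 0.437 -0.288  0.055] bolt [ 0.505 -0.359  0.072]
blocktop [285 252  55  35 903] ((436.810791015625, -288.154052734375), (43.552005767822266, 85.76611328125), 4.959173679351807)
ring n 964 [ 0.45707006 -0.39939866  0.08503698] [ 0.68400263 -0.20319342  0.1588791 ] [ 0.63997489 -0.3595712   0.12479905]
strap 3070 ((693.5802001953125, -130.62680053710938), (156.5028076171875, 281.7415771484375), 15.691873550415039)
tcp px [360.55198205  75.10423523]
side block [ 0.436 -0.287  0.056] bolt [ 0.504 -0.357  0.072]
blocktop [281 237  39  39 857] ((436.1239929199219, -286.86773681640625), (42.335235595703125, 86.54742431640625), 4.988620758056641)
ring n 1389 [ 0.4568741  -0.3963081   0.08503722] [ 0.70132545 -0.202507    0.15999551] [ 0.65689447 -0.37374806  0.12587763]
strap 3919 ((723.6470336914062, -191.87661743164062), (175.865966796875, 354.8804626464844), 16.68608856201172)
```

View pics/scene_crop.png

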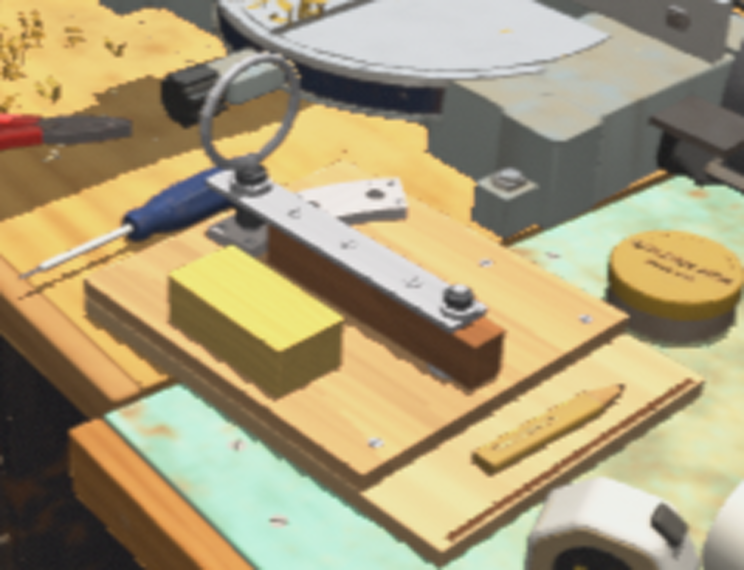

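Crop: ring centre at crop (250,108), i.e. (311,206), strap running to the bolt at (458,300), the screwdriver lying just beside the ring's near side, pencil on the runway. Now I measure ring, strap and surroundings with tighter limits.

```bash
python3 - <<'E'
from h import *
for n in ['scene','side']:
    z=np.load(n+'0.npz'); p=z['p'];d=z['d'];c=(z['K'],z['R'],z['o']); P=cloud(c,d); hsv=cv2.cvtColor(p,cv2.COLOR_RGB2HSV)
    x,y,Z=P[...,0],P[...,1],P[...,2]
    reg=(x>.42)&(x<.56)&(y>-.42)&(y<-.15)&(d>0)
    Q=P[reg&(Z>.085)]; print(n,'ring',len(Q),Q.min(0).round(4),Q.max(0).round(4),Q.mean(0).round(4), np.linalg.svd(Q-Q.mean(0))[2].round(3) if len(Q)<2000 else '')
    S=P[reg&(abs(Z-.0595)<.003)&(hsv[...,1]<70)]; r=cv2.minAreaRect((S[:,:2]*1000).astype(np.float32)); print('strap',len(S),r)
    B=P[reg&(Z>.066)&(Z<.08)&(y<-.3)]; print('bolt',len(B),B.mean(0) if len(B) else '')
    C=P[reg&(Z>.063)&(Z<.073)&(y>-.25)]; print('collar',len(C),C.mean(0) if len(C) else '')
    b=(abs(Z-.025)<.003)&(x>.35)&(x<.65)&(y>-.46)&(y<-.1)&(hsv[...,0]<25); 
    r=cv2.minAreaRect((P[b][:,:2]*1000).astype(np.float32)); print('bed',r)
    # height map of surroundings
    g=(x>.3)&(x<.8)&(y>-.55)&(y<.15)&(d>0)
    H=np.zeros((14,10)); np.maximum.at(H,(((y[g]+.55)/.05).astype(int).clip(0,13),((x[g]-.3)/.05).astype(int).clip(0,9)),Z[g]); print((H[::-1]*1000).astype(int))
E
```

```text
scene ring 285 [ 0.4571 -0.2173  0.0851] [ 0.5218 -0.2032  0.1401] [ 0.4873 -0.2112  0.1161] [[-0.992 -0.104  0.069]
 [-0.069 -0.003 -0.998]
 [ 0.104 -0.995 -0.004]]
strap 978 ((496.99932861328125, -277.8499755859375), (28.85544776916504, 181.36131286621094), 6.290830135345459)
bolt 51 [ 0.50459214 -0.3600428   0.06938079]
collar 84 [ 0.48793207 -0.21364043  0.06704485]
bed ((530.7055053710938, -263.135986328125), (253.8421173095703, 301.63226318359375), 6.126658916473389)
[[  0  14  18  18  19   3  62  63  58   0]
 [  0  14  17  19  17  13  70  70  61   0]
 [  0  12  14  16  16 371 372 333 333   0]
 [  0  10  13  13  11 376 376 371 345 340]
 [  0   2   2   1  53 240 316 338 345 342]
 [  0   2  14  26  26   2  60 242 297 248]
 [  0  26  26  63  34  30  59 225 295 248]
 [  0  25  55 140 137  34  35  63 290 249]
 [  2   3  57  61  61  27  58  62  59 100]
 [  2   3  56  61  61  27  30 276   2   2]
 [  2   3  27  70  72  26 127 276 273 198]
 [  2   3  14  22  22  20  14 275 281 237]
 [  2   3  59  62   2   3   2 173 205 202]
 [  3   3  61  64  66  59   2 170 205 203]]
side ring 249 [ 0.4
[... 362 characters left out ...]
.546142578125, -267.52581787109375), (253.83465576171875, 301.52813720703125), 6.126949310302734)
[[  0  16  18  21  21  22  65  63   0   0]
 [  0  16  18  20  19  14  71  63   0   0]
 [  0  14  17  17  17 364 358 334 335   0]
 [  0   6  14  14  12 371 372 367 346 343]
 [  0   2   3   3  53 246 318 341 347 344]
 [  0  12  16  26  28   3  62 244 298 104]
 [  0  26  27  60  35  33  61 222 297 248]
 [  0  27  57 140 137  36  35  64 290 247]
 [  3   4  57  62  63  27  35  64  59  59]
 [  3   3  57  62  68  28  30 276 210 199]
 [  3   4  27  71  73  28 128 276 279 199]
 [  3   4  15  23  23  21  16 276 282 272]
 [  3   4  60  64   4   3   4 172 205 203]
 [  3   4  61  66  68  60   4 169 206 204]]
```

Call:
drive_tool(moves=[0,-1.5,-1,0,0,0,-3,-1,0,0,0,-4.5,-1,0,0,0,-6,-1,0,0,0,-7.5,-1,0,0])

```text
time_s: 0.78
tool_pos: [0.361, 0.0012, 0.259]
tool_rot: [-178.8, -0.0, 90.2]
force: [-65.8, -3.0, 38.2]
grip_width: 0.0452
grasp_force: 0.0
```

Call:
drive_tool(moves=[0,0,0,0,0,0,0,0,0,0,0,-1,0,0,0,0,-2,0,0,0])

```text
time_s: 1.27
tool_pos: [0.2822, -0.0037, 0.1939]
tool_rot: [-169.2, 9.3, 88.1]
force: [-0.5, 3.6, -1.2]
grip_width: 0.0055
grasp_force: 0.0
```

```bash
python3 -c "
from h import *
o=env.get_obs(); print(o['qpos'],o['force'],o['tool_pos'],o['tool_rot'],o['joint_velocities'])"
```

```text
[ 13.88856277 -17.21925051 -21.9642134  122.6987828    1.10854471
  85.42336364  -9.50527991] [-0.50997886  3.6009135  -1.17380981] [ 0.28223366 -0.00368129  0.1938836 ] [-169.24826198    9.30817931   88.08338179] [-1.24034881e+02 -5.27791236e-02  1.03365077e+01  6.01504471e+01
  5.50651571e+01  1.52224299e+01 -1.00865210e+02]
```

Call:
drive_tool(moves=[0,0,0,0,0,0,0,0,0,0])

```text
time_s: 1.52
tool_pos: [0.2805, 0.0101, 0.1929]
tool_rot: [-169.0, 9.0, 90.8]
force: [-0.1, 0.3, 1.3]
grip_width: 0.0005
grasp_force: 0.0
```

```bash
python3 -c "
from h import *
o=env.get_obs(); print(o['qpos'],o['force'],o['tool_pos'],o['tool_rot'],o['joint_velocities'])"
```

```text
[ 11.28367812 -17.25403395 -21.83664376 122.83651712   0.8127788
  85.45227146  -9.19236185] [-0.13310871  0.25973351  1.26149258] [0.28051108 0.0100861  0.19291122] [-169.04028919    8.96421687   90.79947733] [-0.24753234 -0.15624082  0.79533207 -2.20784769  0.02875264  0.17521628
 -0.01658656]
```

Call:
drive_tool(moves=[0,1,0,0,0,0,2,0,0,0,0,3,0,0,0,0,3,0,0,0,0,3,0,0,0])

```text
time_s: 2.15
tool_pos: [0.3979, 0.0076, 0.1701]
tool_rot: [-169.0, 9.0, 90.7]
force: [-0.3, -0.4, -0.5]
grip_width: 0.0001
grasp_force: 0.0
```

```bash
python3 -c "
from h import *
from scipy.spatial.transform import Rotation as Ro
o=env.get_obs(); print(o['qpos'],o['force'],o['tool_pos'],o['tool_rot'],o['joint_velocities'])
print(Ro.from_euler('xyz',o['tool_rot'],degrees=True).as_matrix().round(3))"
```

```text
[ 12.05779985   0.12627905 -23.0585588  111.58796603   6.82159527
  80.89989574 -12.99175828] [-0.34390234 -0.38280931 -0.45701785] [0.39794446 0.00760648 0.17012829] [-168.96844217    8.97387543   90.7074829 ] [ 0.50577394 -1.44207631 -0.43993939  1.30003103  0.15571748 -0.00572249
 -0.11261804]
[[-0.012  0.982 -0.189]
 [ 0.988 -0.018 -0.155]
 [-0.156 -0.189 -0.97 ]]
```

```bash
cat >> h.py <<'E'
from scipy.spatial.transform import Rotation as Ro
def st():
    o=env.get_obs(); R=Ro.from_euler('xyz',o['tool_rot'],degrees=True).as_matrix()
    print('t',round(o['time_s'],2),'q',o['qpos'].round(1),'p',np.round(o['tool_pos'],4),'F',o['force'].round(1),'g',round(o['grip_width'],4)); print('R',R.round(3).tolist())
    return o,R
def to(*targets):
    "tool-axis units for world targets"
    o,R=st(); p=np.array(o['tool_pos'])
    for t in targets: print('to',t,(R.T@(np.array(t)-p)/.04).round(2).tolist(),'dist',np.linalg.norm(np.array(t)-p).round(3))
E
python3 -c "
from h import *
to((.42,-.12,.27),(.33,-.33,.3),(.1,-.45,.3),(-.05,-.47,.3))"
```

```text
t 2.15 q [ 1.210e+01  1.000e-01 -2.310e+01  1.116e+02  6.800e+00  8.090e+01
 -1.300e+01] p [0.3979 0.0076 0.1701] F [-0.3 -0.4 -0.5] g 0.0001
R [[-0.012, 0.982, -0.189], [0.988, -0.018, -0.155], [-0.156, -0.189, -0.97]]
to (0.42, -0.12, 0.27) [-3.55, 0.13, -2.03] dist 0.164
to (0.33, -0.33, 0.3) [-8.82, -2.13, -1.51] dist 0.368
to (0.1, -0.45, 0.3) [-11.71, -7.72, 0.04] dist 0.561
to (-0.05, -0.47, 0.3) [-12.16, -11.4, 0.83] dist 0.668
```

Call:
drive_tool(moves=[-1.2,0,-0.7,0,0,-2.4,0,-1.4,0,0,-3.6,0,-2,0,0,-5,-0.5,-2,0,0,-6.3,-1,-1.8,0,0])

```text
time_s: 2.78
tool_pos: [0.3742, -0.2314, 0.2885]
tool_rot: [-169.1, 9.1, 90.7]
force: [1.5, -0.5, -0.4]
grip_width: 0.0006
grasp_force: 0.0
```

Call:
drive_tool(moves=[-1.3,-0.5,0,0,0,-2.5,-1.1,0.2,0,0,-3.5,-2.2,0.4,0,0,-4.3,-3.4,0.8,0,0,-4.8,-4.7,1.2,0,0])

```text
time_s: 3.4
tool_pos: [0.181, -0.4244, 0.3068]
tool_rot: [-169.0, 9.1, 90.6]
force: [0.4, -1.0, -0.7]
grip_width: 0.0005
grasp_force: 0.0
```

```bash
python3 -c "
from h import *
to((0,-.47,.3),(-.05,-.40,.3),(-.05,-.3,.3),(-.05,-.47,.3))"
```

```text
t 3.4 q [ 41.1  -8.9   9.8 104.1  15.8  84.7  49.1] p [ 0.181  -0.4244  0.3068] F [ 0.4 -1.  -0.7] g 0.0005
R [[-0.011, 0.982, -0.189], [0.987, -0.019, -0.158], [-0.159, -0.188, -0.969]]
to (0, -0.47, 0.3) [-1.05, -4.39, 1.2] dist 0.187
to (-0.05, -0.4, 0.3) [0.69, -5.65, 1.16] dist 0.232
to (-0.05, -0.3, 0.3) [3.16, -5.7, 0.76] dist 0.262
to (-0.05, -0.47, 0.3) [-1.04, -5.62, 1.43] dist 0.236
```

Call:
drive_tool(moves=[-0.5,-1.4,0.4,0,0,-1,-2.8,0.8,0,0,-1,-4.2,1.2,0,0,-0.5,-5.5,1.3,0,0,0.3,-5.6,1.2,0,0])

```text
time_s: 4.03
tool_pos: [-0.0482, -0.4363, 0.3029]
tool_rot: [-169.0, 9.0, 90.3]
force: [0.5, -0.3, 0.6]
grip_width: 0.0006
grasp_force: 0.0
```

Call:
drive_tool(moves=[1,0,-0.2,0,0,2,0,-0.4,0,0,3,0,-0.5,0,0,3,0,-0.5,0,0,3,0,-0.5,0,0])

```text
time_s: 4.65
tool_pos: [-0.0238, -0.337, 0.1914]
tool_rot: [179.6, -3.2, 90.6]
force: [0.0, -1.4, 0.2]
grip_width: 0.0003
grasp_force: 0.0
```

```bash
python3 -c "
from h import *
st()"
```

```text
t 4.65 q [ 85.5 -17.3   3.7 122.7   0.6  77.7  89.4] p [-0.0238 -0.337   0.1914] F [ 0.  -1.4  0.2] g 0.0003
R [[-0.01, 1.0, 0.007], [0.998, 0.01, 0.055], [0.055, 0.008, -0.998]]
```

Call:
drive_tool(moves=[1,0,-0.7,0,0,2,0,-1.4,0,0,3,0,-2.1,0,0,4,0,-2.8,0,0,4,0,-2.8,0,0])

```text
time_s: 5.28
tool_pos: [0.0139, -0.2126, 0.2018]
tool_rot: [156.8, -17.6, 95.7]
force: [-0.2, 0.1, 0.3]
grip_width: 0.0004
grasp_force: 0.0
```

```bash
python3 -c "
from h import *
st()"
```

```text
t 5.28 q [ 96.2 -17.3   8.1 126.6 -14.   94.3 107.4] p [ 0.0139 -0.2126  0.2018] F [-0.2  0.1  0.3] g 0.0004
R [[-0.095, 0.926, 0.364], [0.949, -0.026, 0.315], [0.302, 0.375, -0.876]]
```

```bash
python3 -c "
from h import *
to((.04,-.36,.25),(.16,-.40,.3),(.3,-.34,.3),(.32,-.26,.3),(.12,-.12,.35))"
```

```text
t 5.28 q [ 96.2 -17.3   8.1 126.6 -14.   94.3 107.4] p [ 0.0139 -0.2126  0.2018] F [-0.2  0.1  0.3] g 0.0004
R [[-0.095, 0.926, 0.364], [0.949, -0.026, 0.315], [0.302, 0.375, -0.876]]
to (0.04, -0.36, 0.25) [-3.19, 1.15, -1.98] dist 0.157
to (0.16, -0.4, 0.3) [-4.05, 4.43, -2.3] dist 0.257
to (0.3, -0.34, 0.3) [-2.96, 7.63, -0.55] dist 0.328
to (0.32, -0.26, 0.3) [-1.11, 8.04, 0.26] dist 0.325
to (0.12, -0.12, 0.35) [3.06, 3.79, -1.55] dist 0.204
```

Call:
drive_tool(moves=[-1.2,0.4,-0.7,0,0,-2.4,0.8,-1.4,0,0,-3.2,1.2,-2,0,0,-3.8,2.6,-2.2,0,0,-4.1,4,-2.3,0,0])

```text
time_s: 5.9
tool_pos: [0.1445, -0.404, 0.2945]
tool_rot: [157.0, -17.3, 95.5]
force: [-0.4, -0.4, 0.6]
grip_width: 0.0006
grasp_force: 0.0
```

Call:
drive_tool(moves=[0.3,1.2,0.5,0,0,0.6,2.4,1,0,0,1,3.6,1.6,0,0,1,3.6,1.6,0,0])

```text
time_s: 6.4
tool_pos: [0.3, -0.3455, 0.3041]
tool_rot: [156.9, -17.3, 96.1]
force: [-0.4, 0.3, 0.4]
grip_width: 0.0005
grasp_force: 0.0
```

```bash
python3 -c "
from h import *
o,R=st()
to(*[np.array(o['tool_pos'])+d for d in [(-.12,.1,.05)]])"
```

```text
t 6.4 q [ 77.1  -1.6  -9.9 101.6 -27.3  89.7  72.3] p [ 0.3    -0.3455  0.3041] F [-0.4  0.3  0.4] g 0.0005
R [[-0.102, 0.927, 0.361], [0.949, -0.018, 0.314], [0.297, 0.375, -0.878]]
t 6.4 q [ 77.1  -1.6  -9.9 101.6 -27.3  89.7  72.3] p [ 0.3    -0.3455  0.3041] F [-0.4  0.3  0.4] g 0.0005
R [[-0.102, 0.927, 0.361], [0.949, -0.018, 0.314], [0.297, 0.375, -0.878]]
to [ 0.18000479 -0.24547969  0.35408937] [3.05, -2.36, -1.4] dist 0.164
```

Call:
drive_tool(moves=[1.2,0,0.4,0,0,2.4,0,0.8,0,0,3.4,-1.1,0.4,0,0,4.4,-2.2,0,0,0,5.4,-3.2,-0.4,0,0])

```text
time_s: 7.02
tool_pos: [0.2127, -0.1985, 0.298]
tool_rot: [151.5, -24.4, 100.2]
force: [-1.4, 0.1, 0.2]
grip_width: 0.0007
grasp_force: 0.0
```

```bash
python3 -c "
from h import *
o,R=st()
to(*[np.array(o['tool_pos'])+d for d in [(-.12,.08,.04)]])"
```

```text
t 7.03 q [ 70.2 -17.3   4.7 118.8 -29.6  98.6  79.1] p [ 0.2127 -0.1985  0.298 ] F [-1.4  0.1  0.2] g 0.0007
R [[-0.162, 0.9, 0.406], [0.896, -0.038, 0.442], [0.413, 0.435, -0.8]]
t 7.03 q [ 70.2 -17.3   4.7 118.8 -29.6  98.6  79.1] p [ 0.2127 -0.1985  0.298 ] F [-1.4  0.1  0.2] g 0.0007
R [[-0.162, 0.9, 0.406], [0.896, -0.038, 0.442], [0.413, 0.435, -0.8]]
to [ 0.09270066 -0.11848114  0.33804866] [2.69, -2.34, -1.13] dist 0.15
```

```bash
python3 -c "
from h import *
to((.33,-.15,.33),(.42,.03,.34),(.22,.03,.36))"
```

```text
t 7.03 q [ 70.2 -17.3   4.7 118.8 -29.6  98.6  79.1] p [ 0.2127 -0.1985  0.298 ] F [-1.4  0.1  0.2] g 0.0007
R [[-0.162, 0.9, 0.406], [0.896, -0.038, 0.442], [0.413, 0.435, -0.8]]
to (0.33, -0.15, 0.33) [0.94, 2.94, 1.09] dist 0.131
to (0.42, 0.03, 0.34) [4.71, 4.9, 3.79] dist 0.311
to (0.22, 0.03, 0.36) [5.73, 0.62, 1.36] dist 0.237
```

Call:
drive_tool(moves=[0.5,1.4,0.5,0,0,0.9,2.9,1.1,0,0,2.2,3.6,2,0,0,3.5,4.3,2.9,0,0,4.7,4.9,3.8,0,0])

```text
time_s: 7.65
tool_pos: [0.4054, -0.0876, 0.3017]
tool_rot: [153.0, -28.3, 97.2]
force: [1.2, -0.4, 0.7]
grip_width: 0.0005
grasp_force: 0.0
```

Call:
drive_tool(moves=[0.3,-1.3,-0.7,0,0,0.6,-2.6,-1.4,0,0,0.9,-3.9,-2.1,0,0,1.2,-5.2,-2.8,0,0,1.2,-5.2,-2.8,0,0])

```text
time_s: 8.28
tool_pos: [0.1466, -0.1178, 0.3468]
tool_rot: [138.2, -40.4, 106.8]
force: [-40.1, 102.3, 83.9]
grip_width: 0.0005
grasp_force: 0.0
```

```bash
python3 -c "
from h import *
o,R=st()"
```

```text
t 8.28 q [ 80.6 -17.3   9.2 122.8 -32.7 117.7  85.3] p [ 0.1466 -0.1178  0.3468] F [-40.1 102.3  83.9] g 0.0005
R [[-0.22, 0.838, 0.499], [0.729, -0.198, 0.655], [0.648, 0.508, -0.568]]
```

```bash
python3 -c "
from h import *
to((.25,-.2,.36),(.4,-.1,.4),(.52,.12,.4))"
```

```text
t 8.28 q [ 80.6 -17.3   9.2 122.8 -32.7 117.7  85.3] p [ 0.1466 -0.1178  0.3468] F [-40.1 102.3  83.9] g 0.0005
R [[-0.22, 0.838, 0.499], [0.729, -0.198, 0.655], [0.648, 0.508, -0.568]]
to (0.25, -0.2, 0.36) [-1.85, 2.74, -0.24] dist 0.133
to (0.4, -0.1, 0.4) [-0.21, 5.9, 2.7] dist 0.26
to (0.52, 0.12, 0.4) [3.15, 7.32, 7.79] dist 0.446
```

Call:
drive_tool(moves=[-0.8,0.7,-0.2,0,0,-1.4,1.8,-0.2,0,0,-1.2,2.9,0.5,0,0,-0.7,4.2,1.4,0,0,-0.2,5.5,2.3,0,0])

```text
time_s: 8.9
tool_pos: [0.3751, -0.1088, 0.4005]
tool_rot: [138.2, -40.3, 106.9]
force: [0.6, -1.8, -0.1]
grip_width: 0.0005
grasp_force: 0.0
```

```bash
python3 -c "
from h import *
to((.4,-.1,.4),(.45,.05,.4),(.52,.12,.4))"
```

```text
t 8.9 q [ 67.7 -12.8  -8.7 113.4 -52.9 101.7  60.1] p [ 0.3751 -0.1088  0.4005] F [ 0.6 -1.8 -0.1] g 0.0005
R [[-0.222, 0.838, 0.498], [0.73, -0.195, 0.655], [0.646, 0.509, -0.569]]
to (0.4, -0.1, 0.4) [0.01, 0.47, 0.46] dist 0.026
to (0.45, 0.05, 0.4) [2.47, 0.79, 3.54] dist 0.176
to (0.52, 0.12, 0.4) [3.36, 1.91, 5.56] dist 0.271
```

Call:
drive_tool(moves=[0.7,0.3,1.1,0,0,1.4,0.6,2.2,0,0,2.1,1,3.3,0,0,2.8,1.5,4.4,0,0,3.4,1.9,5.6,0,0])

```text
time_s: 9.52
tool_pos: [0.5253, 0.1179, 0.3986]
tool_rot: [138.2, -40.5, 107.2]
force: [-0.0, -1.2, 0.0]
grip_width: 0.0002
grasp_force: 0.0
```

```bash
python3 -c "
from h import *
to((.42,.12,.4),(.32,.12,.4))"
```

```text
t 9.53 q [ 26.3 -17.3  -8.4 117.1 -59.2  69.6  36.1] p [0.5253 0.1179 0.3986] F [-0.  -1.2  0. ] g 0.0002
R [[-0.225, 0.84, 0.493], [0.726, -0.193, 0.66], [0.65, 0.506, -0.567]]
to (0.42, 0.12, 0.4) [0.65, -2.21, -1.28] dist 0.105
to (0.32, 0.12, 0.4) [1.21, -4.31, -2.52] dist 0.205
```

Call:
drive_tool(moves=[0.2,-0.7,-0.4,0,0,0.4,-1.4,-0.8,0,0,0.6,-2.1,-1.2,0,0,0.8,-2.8,-1.6,0,0,0.8,-2.8,-1.6,0,0])

```text
time_s: 10.15
tool_pos: [0.4442, 0.1454, 0.2189]
tool_rot: [148.0, -44.6, 101.4]
force: [0.5, 0.3, 0.5]
grip_width: 0.0003
grasp_force: 0.0
```

```bash
python3 -c "
from h import *
o,R=st()"
```

```text
t 10.15 q [ 52.6 -17.3 -32.5 135.1 -68.5  69.9  51.1] p [0.4442 0.1454 0.2189] F [0.5 0.3 0.5] g 0.0003
R [[-0.141, 0.905, 0.401], [0.698, -0.196, 0.689], [0.702, 0.377, -0.604]]
```

```bash
python3 -c "
from h import *
to((.54,.22,.4),(.40,.24,.46))"
```

```text
t 10.15 q [ 52.6 -17.3 -32.5 135.1 -68.5  69.9  51.1] p [0.4442 0.1454 0.2189] F [0.5 0.3 0.5] g 0.0003
R [[-0.141, 0.905, 0.401], [0.698, -0.196, 0.689], [0.702, 0.377, -0.604]]
to (0.54, 0.22, 0.4) [4.14, 3.51, -0.49] dist 0.218
to (0.4, 0.24, 0.46) [6.04, 0.81, -2.45] dist 0.263
```

Call:
drive_tool(moves=[1,0.9,-0.1,0,0,2,1.8,-0.2,0,0,3,2.7,-0.3,0,0,4.1,3.5,-0.5,0,0])

```text
time_s: 10.65
tool_pos: [0.5421, 0.2174, 0.4027]
tool_rot: [147.9, -44.5, 101.4]
force: [0.2, 0.6, -0.1]
grip_width: 0.0002
grasp_force: 0.0
```

Call:
drive_tool(moves=[0.5,-0.7,-0.5,0,0,1,-1.4,-1,0,0,1.5,-2.1,-1.5,0,0,2,-2.8,-2,0,0,2,-2.8,-2,0,0])

```text
time_s: 11.28
tool_pos: [0.4976, 0.2401, 0.3959]
tool_rot: [152.9, -45.8, 99.6]
force: [-1.1, 1.9, 0.9]
grip_width: 0.0002
grasp_force: 0.0
```

```bash
python3 -c "
from h import *
o,R=st()"
```

```text
t 11.28 q [ 21.1 -17.1 -17.5 114.5 -57.1  68.6  17.2] p [0.4976 0.2401 0.3959] F [-1.1  1.9  0.9] g 0.0002
R [[-0.117, 0.932, 0.343], [0.687, -0.174, 0.706], [0.717, 0.318, -0.62]]
```

Call:
drive_tool(moves=[0.2,-1,-0.4,0,0,0.4,-2,-0.8,0,0,0.6,-3,-1.2,0,0,0.8,-4,-1.6,0,0,0.8,-4,-1.6,0,0])

```text
time_s: 11.9
tool_pos: [0.4388, 0.257, 0.2917]
tool_rot: [166.2, -43.5, 90.5]
force: [-1.1, -1.4, 1.2]
grip_width: 0.0004
grasp_force: 0.0
```

```bash
python3 -c "
from h import *
o,R=st()"
```

```text
t 11.9 q [ 12.1 -17.3 -14.8 123.3 -52.3  64.5  12.3] p [0.4388 0.257  0.2917] F [-1.1 -1.4  1.2] g 0.0004
R [[-0.007, 0.973, 0.232], [0.725, -0.155, 0.671], [0.689, 0.173, -0.704]]
```

Call:
drive_tool(moves=[0.2,-1,-0.4,0,0,0.4,-2,-0.8,0,0,0.6,-3,-1.2,0,0,0.8,-4,-1.6,0,0,0.8,-4,-1.6,0,0])

```text
time_s: 12.52
tool_pos: [0.3691, 0.2664, 0.2721]
tool_rot: [-175.9, -55.3, 77.0]
force: [-0.1, -2.6, 0.6]
grip_width: 0.0004
grasp_force: 0.0
```

```bash
python3 -c "
from h import *
o,R=st()
to((.52,.1,.4),(.5,-.1,.4),(.5,-.3,.35))"
```

```text
t 12.53 q [ -0.7 -17.3   1.8 132.  -59.4  70.7  14.4] p [0.3691 0.2664 0.2721] F [-0.1 -2.6  0.6] g 0.0004
R [[0.128, 0.985, 0.114], [0.554, -0.167, 0.816], [0.823, -0.041, -0.567]]
t 12.53 q [ -0.7 -17.3   1.8 132.  -59.4  70.7  14.4] p [0.3691 0.2664 0.2721] F [-0.1 -2.6  0.6] g 0.0004
R [[0.128, 0.985, 0.114], [0.554, -0.167, 0.816], [0.823, -0.041, -0.567]]
to (0.52, 0.1, 0.4) [0.81, 4.28, -4.77] dist 0.259
to (0.5, -0.1, 0.4) [-2.02, 4.62, -8.91] dist 0.41
to (0.5, -0.3, 0.35) [-5.82, 5.51, -12.28] dist 0.587
```

```bash
python3 -c "
from h import *
to((.42,.22,.34),(.43,.11,.38),(.43,.04,.38),(.44,-.1,.36),(.47,-.2,.33),(.5,-.28,.25))"
```

```text
t 12.53 q [ -0.7 -17.3   1.8 132.  -59.4  70.7  14.4] p [0.3691 0.2664 0.2721] F [-0.1 -2.6  0.6] g 0.0004
R [[0.128, 0.985, 0.114], [0.554, -0.167, 0.816], [0.823, -0.041, -0.567]]
to (0.42, 0.22, 0.34) [0.92, 1.38, -1.76] dist 0.097
to (0.43, 0.11, 0.38) [0.25, 2.04, -4.54] dist 0.2
to (0.43, 0.04, 0.38) [-0.72, 2.33, -5.97] dist 0.258
to (0.44, -0.1, 0.36) [-3.04, 3.18, -8.51] dist 0.383
to (0.47, -0.2, 0.33) [-4.95, 4.37, -10.04] dist 0.481
to (0.5, -0.28, 0.25) [-7.6, 5.53, -10.45] dist 0.562
```

Call:
drive_tool(moves=[0.5,0.7,-0.9,0,0,0.9,1.4,-1.8,0,0,0.5,1.8,-3.2,0,0,0.2,2,-4.5,0,0,-0.7,2.3,-6,0,0])

```text
time_s: 13.15
tool_pos: [0.4292, 0.0441, 0.3835]
tool_rot: [-176.1, -55.9, 77.1]
force: [0.9, 0.9, -0.1]
grip_width: 0.0006
grasp_force: 0.0
```

Call:
drive_tool(moves=[-0.8,0.3,-0.8,0,0,-1.6,0.6,-1.7,0,0,-2.3,0.9,-2.5,0,0,-3.2,1.4,-3.2,0,0,-4.2,2,-4,0,0])

```text
time_s: 13.78
tool_pos: [0.4677, -0.1921, 0.3292]
tool_rot: [-175.9, -55.8, 76.9]
force: [0.6, -0.2, 0.1]
grip_width: 0.0006
grasp_force: 0.0
```

```bash
python3 - <<'E'
from h import *
to((.5,-.27,.25),(.5,-.27,.17),(.4945,-.265,.097))
c=cam('wrist'); p,d=env.read_camera('wrist'); cv2.imwrite('pics/w1.png',p[...,::-1])
p,d=env.read_camera('side'); cv2.imwrite('pics/s1.png',p[...,::-1])
E
```

```text
t 13.78 q [ 22.1  22.2  32.2  88.2 -50.1 115.1  42. ] p [ 0.4677 -0.1921  0.3292] F [ 0.6 -0.2  0.1] g 0.0006
R [[0.128, 0.985, 0.118], [0.547, -0.169, 0.82], [0.827, -0.04, -0.56]]
to (0.5, -0.27, 0.25) [-2.6, 1.2, -0.39] dist 0.116
to (0.5, -0.27, 0.17) [-4.26, 1.28, 0.73] dist 0.18
to (0.4945, -0.265, 0.097) [-5.71, 1.2, 1.84] dist 0.245
```

View pics/s1.png

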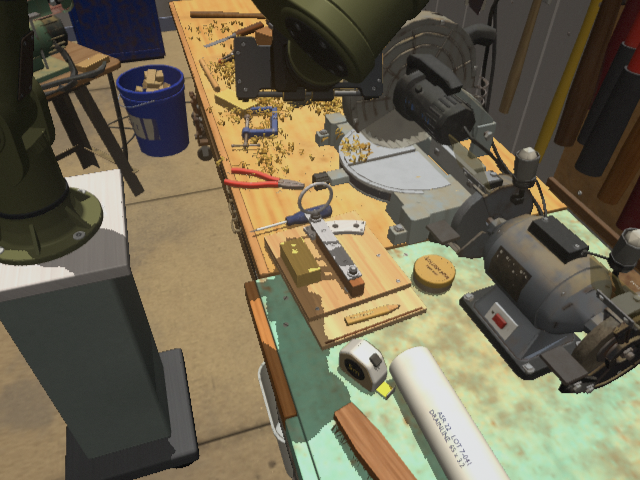

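The side view shows the arm over the bench at the top, ring (316,198) and fence untouched, all other items in place.

Call:
drive_tool(moves=[-0.9,0.4,-0.1,0,0,-1.8,0.8,-0.2,0,0,-2.6,1.2,-0.4,0,0,-3.4,1.2,0.2,0,0,-4.2,1.2,0.7,0,0])

```text
time_s: 14.5
tool_pos: [0.4963, -0.2674, 0.1715]
tool_rot: [-175.8, -55.8, 76.8]
force: [0.2, -0.9, 0.3]
grip_width: 0.0004
grasp_force: 0.0
```

```bash
python3 - <<'E'
from h import *
to((.4945,-.265,.097),(.4945,-.265,.105))
E
```

```text
t 14.5 q [ 28.7  39.6  30.3  83.3 -51.7 110.2  54.1] p [ 0.4963 -0.2674  0.1715] F [ 0.2 -0.9  0.3] g 0.0004
R [[0.129, 0.985, 0.117], [0.547, -0.169, 0.82], [0.827, -0.041, -0.561]]
to (0.4945, -0.265, 0.097) [-1.51, 0.02, 1.09] dist 0.075
to (0.4945, -0.265, 0.105) [-1.35, 0.01, 0.98] dist 0.067
```

Call:
drive_tool(moves=[-0.5,0,0.4,0,0,-1,0,0.7,0,0,-1.5,0,1.1,0,0,-1.5,0,1.1,0,0])

```text
time_s: 15.0
tool_pos: [0.4931, -0.263, 0.0952]
tool_rot: [-175.2, -56.0, 76.3]
force: [0.4, 0.2, 0.0]
grip_width: 0.0008
grasp_force: 0.0
```

```bash
python3 - <<'E'
from h import *
C=np.array([.489,-.2105,.097]); u=np.array([-.107,.994,0]); f=np.array([.994,.107,0])
to(tuple(C-.02*u),tuple(C+.02*u+.004*f),tuple(C+.025*u+.004*f))
a=env.read_camera('wrist')[0]; b=env.read_camera('side')[0][150:350,220:440]
cv2.imwrite('pics/w2.png',np.vstack([cv2.resize(a,(400,300)),cv2.resize(b,(400,300))])[...,::-1])
E
```

```text
t 15.0 q [ 29.2  44.5  29.2  85.7 -52.3 105.5  58.8] p [ 0.4931 -0.263   0.0952] F [0.4 0.2 0. ] g 0.0008
R [[0.133, 0.984, 0.115], [0.544, -0.169, 0.822], [0.829, -0.047, -0.558]]
to (np.float64(0.49113999999999997), np.float64(-0.23038), np.float64(0.097)) [0.47, -0.19, 0.64] dist 0.033
to (np.float64(0.490836), np.float64(-0.19019199999999997), np.float64(0.097)) [1.02, -0.37, 1.46] dist 0.073
to (np.float64(0.490301), np.float64(-0.18522199999999997), np.float64(0.097)) [1.09, -0.4, 1.57] dist 0.078
```

View pics/w2.png

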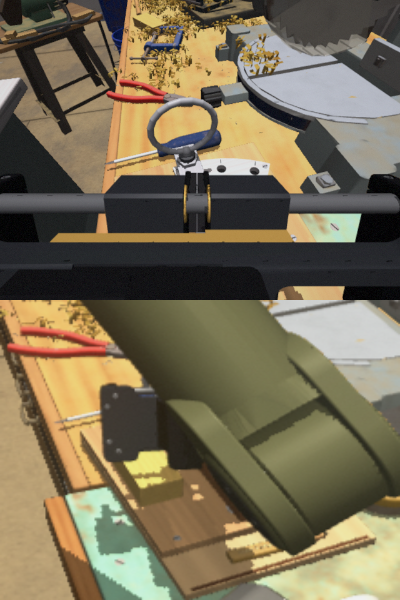

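Upper half (wrist): ring centred near (181,125) just beyond the closed fingers, collar under it at (186,155); lower half (side): block and pliers untouched, arm clear. One check of the ring from the wrist depth.

```bash
python3 - <<'E'
from h import *
c=cam('wrist'); p,d=env.read_camera('wrist'); P=cloud(c,d)
m=(d>0)&(abs(P[...,0]-.489)<.06)&(abs(P[...,1]+.21)<.03)&(P[...,2]>.08)&(P[...,2]<.15)
Q=P[m]; print(len(Q),Q.min(0),Q.max(0),Q.mean(0))
f=np.array([.994,.107]); s=(Q[:,:2]-[.489,-.2105])@f; print('lat',s.min(),s.max()); 
from scipy.optimize import least_squares
r=least_squares(lambda x:np.hypot(s-x[0],Q[:,2]-x[1])-.031,[0,.1065],loss='soft_l1',f_scale=.002); print(r.x)
K,R,o=c; q=K@R.T@(np.array(env.get_obs()['tool_pos'])-o); print('tcp px',q[:2]/q[2])
E
```

```text
2883 [ 0.45673404 -0.21579606  0.08000687] [ 0.52349884 -0.20410095  0.14287994] [ 0.48932537 -0.21050194  0.11511696]
lat -0.03233078665705152 0.034783211710863814
[0.00116017 0.11046535]
tcp px [315.12506509 295.12826453]
```

Call:
drive_tool(moves=[0.28,-0.08,0.3,0,0,0.5,-0.15,0.65,0,0,0.72,-0.23,0.95,0,0,0.92,-0.3,1.23,0,0,1.1,-0.36,1.48,0,0])

```text
time_s: 15.78
tool_pos: [0.4922, -0.1883, 0.1012]
tool_rot: [-175.6, -55.8, 76.6]
force: [0.5, -2.6, -0.4]
grip_width: 0.0003
grasp_force: 1.3
```

```bash
python3 - <<'E'
from h import *
o,R=st(); p=o['tool_pos']
to(p+[0,0,.006],p+[0,0,.012],p+[0,0,.03])
E
```

```text
t 15.78 q [ 23.5  38.1  28.7  95.3 -52.7 100.3  57.8] p [ 0.4922 -0.1883  0.1012] F [ 0.5 -2.6 -0.4] g 0.0003
R [[0.13, 0.985, 0.117], [0.546, -0.169, 0.82], [0.828, -0.043, -0.56]]
t 15.78 q [ 23.5  38.1  28.7  95.3 -52.7 100.3  57.8] p [ 0.4922 -0.1883  0.1012] F [ 0.5 -2.6 -0.4] g 0.0003
R [[0.13, 0.985, 0.117], [0.546, -0.169, 0.82], [0.828, -0.043, -0.56]]
to [ 0.4922496  -0.18826413  0.1071581 ] [0.12, -0.01, -0.08] dist 0.006
to [ 0.4922496  -0.18826413  0.1131581 ] [0.25, -0.01, -0.17] dist 0.012
to [ 0.4922496  -0.18826413  0.1311581 ] [0.62, -0.03, -0.42] dist 0.03
```

Call:
drive_tool(moves=[0.06,0,-0.04,0,0,0.13,0,-0.09,0,0,0.19,0,-0.13,0,0,0.25,-0.01,-0.17,0,0])

```text
time_s: 16.27
tool_pos: [0.4922, -0.1896, 0.1124]
tool_rot: [-175.5, -55.8, 76.5]
force: [1.2, -1.6, -7.3]
grip_width: 0.0003
grasp_force: 3.1
```

Call:
drive_tool(moves=[0.05,0,-0.03,0,0,0.1,0,-0.07,0,0,0.14,-0.01,-0.1,0,0,0.14,-0.01,-0.1,0,0])

```text
time_s: 16.77
tool_pos: [0.4922, -0.1894, 0.1198]
tool_rot: [-175.6, -55.8, 76.5]
force: [1.1, -2.7, -8.9]
grip_width: 0.0005
grasp_force: 3.6
```

```bash
python3 - <<'E'
from h import *
c=cam('wrist'); p,d=env.read_camera('wrist'); P=cloud(c,d)
m=(d>0)&(abs(P[...,0]-.489)<.07)&(abs(P[...,1]+.21)<.03)&(P[...,2]>.08)&(P[...,2]<.18)
Q=P[m]; print(len(Q),Q.min(0),Q.max(0)); print('ring top z',np.percentile(Q[:,2],99.5)); 
st(); cv2.imwrite('pics/w3.png',p[...,::-1])
E
```

```text
2073 [ 0.4798826  -0.23989733  0.08012693] [ 0.5084034  -0.18209348  0.16760429]
ring top z 0.16596586986290168
t 16.82 q [ 23.3  36.6  29.1  94.9 -52.4 101.5  56.5] p [ 0.4922 -0.1894  0.1197] F [ 0.8 -2.3 -7.8] g 0.0008
R [[0.131, 0.985, 0.117], [0.546, -0.17, 0.82], [0.827, -0.043, -0.56]]
```

View pics/w3.png

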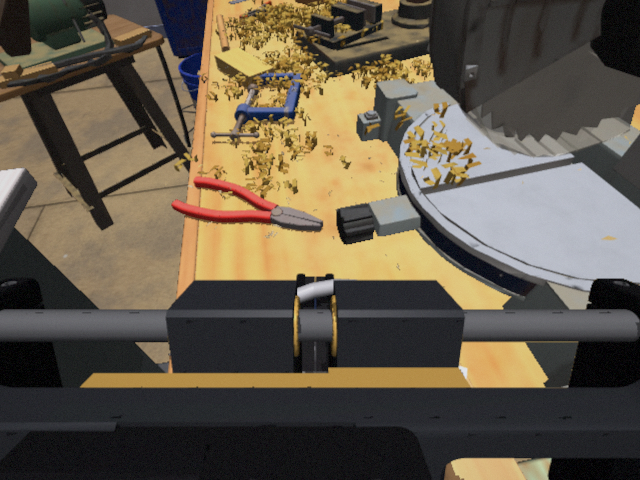

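The ring's top arc sits on the fingertips at (316,290), hooked and lifted (about 8 N down). Now swing.

Call:
drive_tool(moves=[0,0.2,0.06,0,0,0.01,0.4,0.1,0,0,0.02,0.6,0.13,0,0,0.03,0.8,0.14,0,0,0.03,0.97,0.15,0,0])

```text
time_s: 17.45
tool_pos: [0.5316, -0.1899, 0.1156]
tool_rot: [-175.5, -55.9, 76.5]
force: [-1.3, -0.5, -6.8]
grip_width: 0.0006
grasp_force: 3.4
```

```bash
python3 - <<'E'
from h import *
o,R=st()
z=np.zeros(1)
for n in ['side','scene']:
    c=cam(n); p,d=env.read_camera(n); P=cloud(c,d); hsv=cv2.cvtColor(p,cv2.COLOR_RGB2HSV); x,y,Z=P[...,0],P[...,1],P[...,2]
    m=(d>0)&(x>.44)&(x<.58)&(y>-.39)&(y<-.18)&(abs(Z-.0595)<.003)&(hsv[...,1]<70)
    S=P[m]; print(n,len(S), cv2.minAreaRect((S[:,:2]*1000).astype(np.float32)) if len(S)>5 else '')
    cv2.imwrite(f'pics/{n}4.png',p[...,::-1])
a,b=[cv2.imread(f'pics/{n}4.png')[150:350,220:470] for n in ('side','scene')]
cv2.imwrite('pics/c4.png',np.hstack([cv2.resize(a,(400,320)),cv2.resize(b,(400,320))]))
E
```

```text
t 17.45 q [ 22.7  39.6  27.9  90.4 -54.7 101.6  53.8] p [ 0.5316 -0.1899  0.1156] F [-1.3 -0.5 -6.8] g 0.0006
R [[0.131, 0.985, 0.116], [0.545, -0.169, 0.821], [0.828, -0.044, -0.559]]
side 857 ((515.6173706054688, -285.2070617675781), (164.45773315429688, 26.173274993896484), 81.80426025390625)
scene 920 ((517.9688110351562, -279.0517272949219), (181.90647888183594, 28.55275535583496), 80.93936157226562)
```

View pics/c4.png

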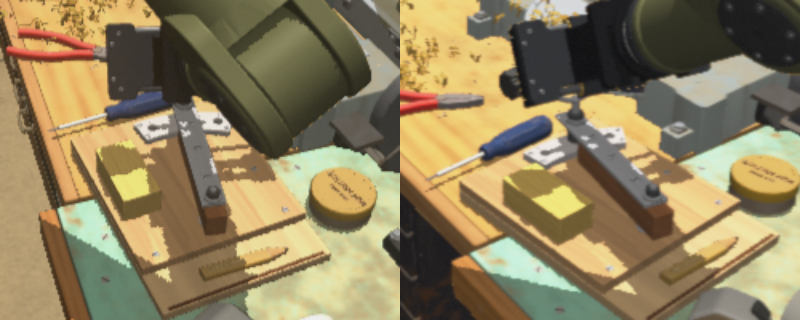

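The picture shows the fence swung, strap at ≈81° where 81.2° is wanted, hole reached within about 1 mm; the block and other items unmoved. Lowering the pin.

Call:
drive_tool(moves=[-0.12,0.01,0.08,0,0,-0.24,0.01,0.16,0,0,-0.36,0.02,0.24,0,0,-0.46,0.03,0.31,0,0,-0.46,0.03,0.31,0,0])

```text
time_s: 18.18
tool_pos: [0.5313, -0.1899, 0.0936]
tool_rot: [-175.5, -55.9, 76.5]
force: [0.6, 0.8, -0.0]
grip_width: 0.0002
grasp_force: 0.0
```

```bash
python3 - <<'E'
from h import *
o,R=st()
c=cam('wrist'); p,d=env.read_camera('wrist'); P=cloud(c,d)
m=(d>0)&(abs(P[...,0]-.528)<.05)&(abs(P[...,1]+.21)<.03)&(P[...,2]>.1)&(P[...,2]<.18)
Q=P[m]; print(len(Q),Q.min(0),Q.max(0)); print('ring top z',np.percentile(Q[:,2],99.5),'x at top',Q[Q[:,2]>Q[:,2].max()-.004].mean(0))
E
```

```text
t 18.18 q [ 23.   41.3  27.6  90.7 -55.1 100.4  55.3] p [ 0.5313 -0.1899  0.0936] F [ 0.6  0.8 -0. ] g 0.0002
R [[0.131, 0.985, 0.116], [0.545, -0.169, 0.821], [0.828, -0.044, -0.559]]
7904 [ 0.47801712 -0.23999788  0.10837557] [ 0.5599287  -0.19287453  0.17992021]
ring top z 0.1789053017078948 x at top [ 0.50172039 -0.23811909  0.17724383]
```

```bash
python3 - <<'E'
from h import *
for n in ['wrist','side','scene']:
    c=cam(n); p,d=env.read_camera(n); P=cloud(c,d); hsv=cv2.cvtColor(p,cv2.COLOR_RGB2HSV)
    s=(P[...,:2]-[.528,-.2114]); u=np.array([.154,.988]); f=np.array([.988,-.154])
    m=(d>0)&(abs(s@u)<.008)&(abs(s@f)<.04)&(P[...,2]>.1)&(P[...,2]<.17)&(hsv[...,2]>75)
    Q=P[m]; sf=(s@f)[m]
    print(n,len(Q)); 
    if len(Q): print('lat',sf.min(),sf.max(),'ztop',np.percentile(Q[:,2],[90,97,99.5]))
    if n=='wrist': cv2.imwrite('pics/w5.png',p[200:400,200:500,::-1])
E
```

```text
wrist 995
lat -0.018639672934261314 0.022304560920225043 ztop [0.14213041 0.14258485 0.14316514]
side 0
scene 0
```

View pics/w5.png

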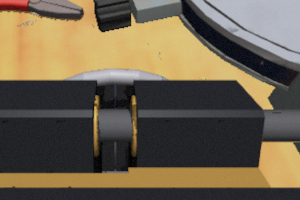

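The crop shows the ring's top arc (112,72) behind the fingers, its height the same as at the start, so the pin is home. Before withdrawing, check what stands on the right side (grinder).

```bash
python3 - <<'E'
from h import *
for n in ['scene','side']:
    z=np.load(n+'0.npz'); P=cloud((z['K'],z['R'],z['o']),z['d']); x,y,Z=P[...,0],P[...,1],P[...,2]
    for a,b in [(.56,.62),(.62,.64),(.64,.66),(.66,.68)]:
        m=(x>a)&(x<b)&(y>-.5)&(y<-.2)&(Z>.09); Q=P[m]; print(n,a,b,len(Q),Q.min(0).round(3) if len(Q) else '',Q.max(0).round(3) if len(Q) else '')
st()
E
```

```text
scene 0.56 0.62 0  
scene 0.62 0.64 197 [ 0.629 -0.399  0.093] [ 0.64  -0.352  0.127]
scene 0.64 0.66 567 [ 0.64  -0.408  0.09 ] [ 0.66  -0.328  0.277]
scene 0.66 0.68 1552 [ 0.66  -0.498  0.09 ] [ 0.68  -0.325  0.275]
side 0.56 0.62 0  
side 0.62 0.64 189 [ 0.628 -0.396  0.093] [ 0.64  -0.35   0.128]
side 0.64 0.66 484 [ 0.64  -0.407  0.09 ] [ 0.66  -0.326  0.277]
side 0.66 0.68 1002 [ 0.66  -0.488  0.096] [ 0.68  -0.323  0.275]
t 18.38 q [ 23.   41.2  27.6  90.7 -55.  100.3  55.3] p [ 0.5315 -0.1902  0.0938] F [ 0.8  0.1 -0.2] g 0.0003
R [[0.13, 0.985, 0.117], [0.546, -0.169, 0.821], [0.828, -0.043, -0.559]]
```

Call:
drive_tool(moves=[0.04,0,-0.03,0,0,-0.2,0,-0.4,0,0,-0.4,0.01,-0.7,0,0,-0.59,0.02,-1.02,0,0,-0.4,-0.5,-1.7,0,0])

```text
time_s: 19.0
tool_pos: [0.5015, -0.2515, 0.1178]
tool_rot: [-175.3, -55.9, 76.4]
force: [-0.8, -0.6, 0.1]
grip_width: 0.0008
grasp_force: 0.0
```

```bash
python3 - <<'E'
from h import *
to((.48,-.27,.17),(.344,-.264,.17),(.344,-.264,.052))
E
```

```text
t 19.0 q [ 27.9  42.4  29.3  86.  -52.5 106.1  56.7] p [ 0.5015 -0.2515  0.1178] F [-0.8 -0.6  0.1] g 0.0008
R [[0.131, 0.985, 0.114], [0.545, -0.168, 0.822], [0.828, -0.046, -0.558]]
to (0.48, -0.27, 0.17) [0.76, -0.51, -1.17] dist 0.059
to (0.344, -0.264, 0.17) [0.39, -3.89, -1.43] dist 0.166
to (0.344, -0.264, 0.052) [-2.05, -3.75, 0.21] dist 0.171
```

Call:
drive_tool(moves=[0.76,-0.5,-1.17,0,40,0.65,-1.8,-1.25,0,85,0.5,-3,-1.35,0,85,0.4,-3.9,-1.43,0,85,0.4,-3.9,-1.43,0,85])

```text
time_s: 19.62
tool_pos: [0.3411, -0.2649, 0.1716]
tool_rot: [-175.4, -55.8, 76.1]
force: [0.5, -0.6, 0.2]
grip_width: 0.0424
grasp_force: 0.0
```

```bash
cat > meas.py <<'E'
from h import *
def meas():
    out={}
    for n in ['scene','side']:
        c=cam(n); p,d=env.read_camera(n); P=cloud(c,d); hsv=cv2.cvtColor(p,cv2.COLOR_RGB2HSV); x,y,Z=P[...,0],P[...,1],P[...,2]
        reg=(d>0)&(x>.38)&(x<.58)&(y>-.40)&(y<-.15)
        S=P[reg&(abs(Z-.0595)<.003)&(hsv[...,1]<70)]
        yel=(hsv[...,0]>20)&(hsv[...,0]<36)&(hsv[...,1]>110)
        m=yel&reg&(abs(Z-.055)<.005); k,l,s,ce=cv2.connectedComponentsWithStats(m.astype(np.uint8)); i=1+np.argmax(s[1:,4]) if k>1 else 0
        B=P[l==i]
        for nm,Q in (('strap',S),('block',B)):
            print(n,nm,len(Q),cv2.minAreaRect((Q[:,:2]*1000).astype(np.float32)) if 4<len(Q)<90000 else '')
        r=P[reg&(Z>.085)&(Z<.16)&(abs(y+.211)<.02)&(x>.47)]
        print('ring ztop',np.percentile(r[:,2],99) if len(r) else '',len(r), r[:,0].mean() if len(r) else '')
        cv2.imwrite(f'pics/m_{n}.png',p[...,::-1])
E
python3 -c "
from meas import *
meas(); to((.344,-.264,.1),(.344,-.264,.052))"
```

```text
scene strap 905 ((517.4274291992188, -284.41485595703125), (171.51390075683594, 28.333553314208984), 81.2601318359375)
scene block 997 ((437.154541015625, -288.06793212890625), (44.02845764160156, 86.86152648925781), 5.000420093536377)
ring ztop  0 
side strap 877 ((517.2960815429688, -277.5798645019531), (178.642333984375, 26.465965270996094), 81.517578125)
side block 579 ((435.90106201171875, -287.08984375), (42.80183029174805, 87.46874237060547), 5.347395896911621)
ring ztop 0.140588493190082 247 0.5271477301407773
t 19.73 q [ 32.7  31.2  34.8  97.7 -41.  110.   66.1] p [ 0.3439 -0.2639  0.1715] F [ 0.7 -0.7  0.1] g 0.0506
R [[0.131, 0.984, 0.118], [0.546, -0.171, 0.82], [0.828, -0.043, -0.56]]
to (0.344, -0.264, 0.1) [-1.48, 0.08, 1.0] dist 0.071
to (0.344, -0.264, 0.052) [-2.47, 0.13, 1.67] dist 0.119
```

Pin is home (ring top at 140.6 mm), fence at ≈15°. Now down beside the block with the fingers open, using the right finger's outer side.

Call:
drive_tool(moves=[-0.7,0.04,0.5,0,85,-1.4,0.07,0.95,0,85,-2,0.1,1.35,0,85,-2.47,0.13,1.67,0,85,-2.47,0.13,1.67,0,85])

```text
time_s: 20.35
tool_pos: [0.3437, -0.2623, 0.0506]
tool_rot: [-175.3, -56.0, 76.4]
force: [0.2, -0.8, 1.0]
grip_width: 0.0844
grasp_force: 0.0
```

```bash
python3 - <<'E'
from h import *
o,R=st(); p=o['tool_pos']; f=np.array([.988,-.154,0])
to(p+.03*f,p+.05*f,p+.063*f)
a=env.read_camera('side')[0][150:350,200:450]; b=env.read_camera('scene')[0][170:370,220:470]
cv2.imwrite('pics/c6.png',np.hstack([cv2.resize(a,(400,320)),cv2.resize(b,(400,320))])[...,::-1])
E
```

```text
t 20.35 q [ 34.7  41.4  32.1  99.6 -43.6 101.7  73.5] p [ 0.3437 -0.2623  0.0506] F [ 0.2 -0.8  1. ] g 0.0844
R [[0.132, 0.985, 0.114], [0.544, -0.168, 0.822], [0.829, -0.046, -0.558]]
t 20.35 q [ 34.7  41.4  32.1  99.6 -43.6 101.7  73.5] p [ 0.3437 -0.2623  0.0506] F [ 0.2 -0.8  1. ] g 0.0844
R [[0.132, 0.985, 0.114], [0.544, -0.168, 0.822], [0.829, -0.046, -0.558]]
to [ 0.37333367 -0.26695897  0.05063346] [0.03, 0.75, -0.01] dist 0.03
to [ 0.39309367 -0.27003897  0.05063346] [0.06, 1.25, -0.02] dist 0.05
to [ 0.40593767 -0.27204097  0.05063346] [0.07, 1.57, -0.02] dist 0.063
```

View pics/c6.png

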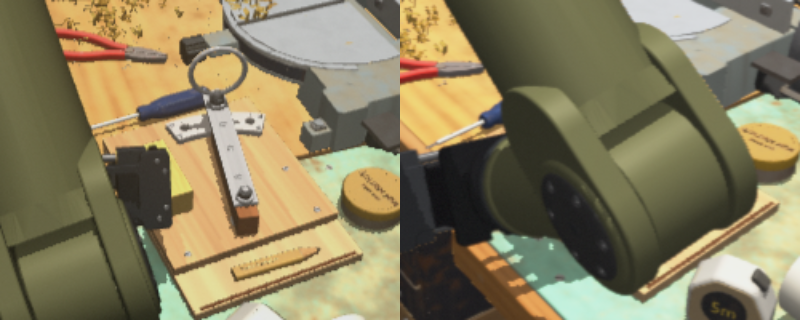

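The left panel shows the gripper standing just left of the yellow block (180,180), fence at the middle hole with pin down; nothing else moved. Push.

Call:
drive_tool(moves=[0.01,0.25,0,0,85,0.02,0.5,0,0,85,0.03,0.75,-0.01,0,85,0.04,1,-0.01,0,85,0.05,1.2,-0.02,0,85])

```text
time_s: 21.08
tool_pos: [0.3916, -0.2707, 0.052]
tool_rot: [-175.5, -55.9, 76.6]
force: [-1.3, 0.8, 0.3]
grip_width: 0.085
grasp_force: 0.7
```

```bash
python3 -c "
from meas import *
st(); meas()"
```

```text
t 21.07 q [ 33.4  43.6  30.7  94.8 -46.6 102.6  69.7] p [ 0.3916 -0.2707  0.052 ] F [-1.3  0.8  0.3] g 0.085
R [[0.13, 0.985, 0.116], [0.545, -0.169, 0.821], [0.828, -0.044, -0.559]]
scene strap 64 ((518.31201171875, -205.36196899414062), (39.15521240234375, 13.24891185760498), 66.88040924072266)
scene block 307200 
ring ztop 0.11137360164972548 52 0.499781428805858
side strap 858 ((517.4407348632812, -275.56903076171875), (182.2976837158203, 26.400646209716797), 81.47984313964844)
side block 307200 
ring ztop 0.139918107887029 242 0.5268490074644233
```

Call:
drive_tool(moves=[0,0.07,0,0,85,0,0.14,0,0,85,0,0.21,0,0,85,0,0.27,0,0,85,0,0.32,0,0,85])

```text
time_s: 21.8
tool_pos: [0.4037, -0.273, 0.0514]
tool_rot: [-175.5, -55.9, 76.5]
force: [-1.4, 0.7, 0.1]
grip_width: 0.0851
grasp_force: 0.5
```

Call:
drive_tool(moves=[0,0.03,0,0,85,0,0.05,0,0,85,0,0.08,0,0,85,0,0.08,0,0,85])

```text
time_s: 22.3
tool_pos: [0.4068, -0.2736, 0.0512]
tool_rot: [-175.5, -55.9, 76.5]
force: [-1.1, 0.4, 0.8]
grip_width: 0.085
grasp_force: 0.4
```

Call:
drive_tool(moves=[0,0.03,0,0,85,0,0.06,0,0,85,0,0.09,0,0,85,0,0.09,0,0,85])

```text
time_s: 22.8
tool_pos: [0.4103, -0.2741, 0.0511]
tool_rot: [-175.5, -55.9, 76.5]
force: [-1.3, 0.5, 1.8]
grip_width: 0.0851
grasp_force: 1.0
```

```bash
python3 - <<'E'
from h import *
a,d=env.read_camera('side'); cv2.imwrite('pics/c7.png',cv2.resize(a[180:330,240:420],(720,600),interpolation=cv2.INTER_CUBIC)[...,::-1])
st()
E
```

```text
t 22.85 q [ 33.1  44.6  30.2  92.7 -47.7 102.9  68.2] p [ 0.4103 -0.2741  0.0511] F [-1.7  0.2  1.3] g 0.0849
R [[0.131, 0.985, 0.116], [0.546, -0.169, 0.821], [0.828, -0.044, -0.559]]
```

View pics/c7.png

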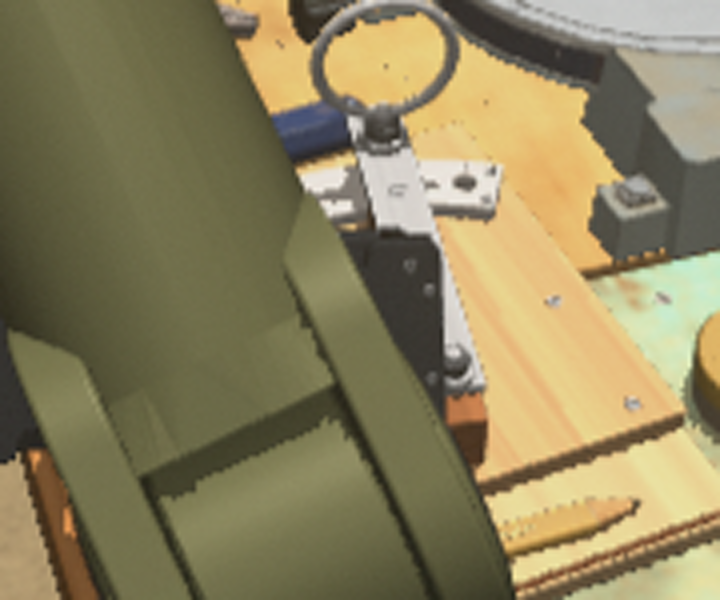

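The gripper body hides the block and stands close to the strap at (440,330); the ring (385,60) and pin are still home. I back off to measure.

Call:
drive_tool(moves=[0,-0.7,0,0,85,0,-1.5,0,0,85,0.8,-2.5,-0.6,0,85,1.6,-3,-1.1,0,85,2.3,-3.2,-1.6,0,85])

```text
time_s: 23.48
tool_pos: [0.2882, -0.255, 0.1696]
tool_rot: [-175.6, -55.8, 76.4]
force: [0.6, -0.7, -0.8]
grip_width: 0.085
grasp_force: 0.0
```

```bash
python3 -c "
from meas import *
st(); meas()"
```

```text
t 23.48 q [ 34.   28.2  36.9 102.7 -36.8 109.4  70.4] p [ 0.2882 -0.255   0.1696] F [ 0.6 -0.7 -0.8] g 0.085
R [[0.132, 0.984, 0.119], [0.546, -0.172, 0.82], [0.827, -0.043, -0.56]]
scene strap 820 ((515.6868286132812, -295.0712890625), (147.6244354248047, 28.36026954650879), 81.44204711914062)
scene block 966 ((480.99462890625, -299.0528259277344), (87.70942687988281, 45.54291534423828), 81.29822540283203)
ring ztop  0 
side strap 874 ((517.2571411132812, -276.6003112792969), (183.00152587890625, 26.19886589050293), 81.56354522705078)
side block 870 ((479.6585998535156, -297.48333740234375), (88.68199157714844, 42.40989303588867), 82.43896484375)
ring ztop 0.14048831379335233 248 0.5268702606434712
```

```bash
python3 - <<'E'
from h import *
to((.36,-.262,.12),(.38,-.265,.0555),(.4023,-.2682,.0555),(.411,-.2696,.0555))
E
```

```text
t 23.57 q [ 34.   28.1  37.  102.5 -36.8 109.4  70.4] p [ 0.2891 -0.2566  0.1712] F [ 0.   0.8 -0.5] g 0.0851
R [[0.128, 0.984, 0.121], [0.55, -0.172, 0.818], [0.826, -0.038, -0.563]]
to (0.36, -0.262, 0.12) [-0.9, 1.82, 0.82] dist 0.088
to (0.38, -0.265, 0.0555) [-2.21, 2.39, 1.73] dist 0.147
to (0.4023, -0.2682, 0.0555) [-2.19, 2.95, 1.73] dist 0.162
to (0.411, -0.2696, 0.0555) [-2.18, 3.17, 1.73] dist 0.169
```

Call:
drive_tool(moves=[-0.5,0.9,0.4,0,87,-0.9,1.8,0.8,0,87,-1.6,2.2,1.3,0,87,-2.2,2.4,1.73,0,87,-2.2,2.6,1.73,0,87])

```text
time_s: 24.2
tool_pos: [0.3875, -0.2622, 0.05]
tool_rot: [-175.1, -56.0, 76.2]
force: [-0.3, -0.0, -0.4]
grip_width: 0.0869
grasp_force: 0.0
```

Call:
drive_tool(moves=[0,0.12,0,0,87,0,0.24,0,0,87,0,0.36,0,0,87,0,0.48,0,0,87,0,0.48,0,0,87])

```text
time_s: 24.82
tool_pos: [0.4071, -0.2669, 0.0518]
tool_rot: [-175.6, -55.9, 76.6]
force: [-0.2, -0.4, -0.4]
grip_width: 0.0868
grasp_force: 0.0
```

Call:
drive_tool(moves=[0.05,0,-0.03,0,87,0.09,0,-0.06,0,87,0.09,0.04,-0.06,0,87,0.09,0.07,-0.06,0,87,0.09,0.07,-0.06,0,87])

```text
time_s: 25.45
tool_pos: [0.4097, -0.2673, 0.0558]
tool_rot: [-175.5, -55.9, 76.5]
force: [0.6, 0.2, -0.5]
grip_width: 0.0871
grasp_force: 0.0
```

Call:
drive_tool(moves=[0,0.03,0,0,87,0,0.06,0,0,87,0,0.06,0,0,87])

```text
time_s: 25.82
tool_pos: [0.4115, -0.2675, 0.0557]
tool_rot: [-175.4, -55.9, 76.5]
force: [-1.7, 1.2, 0.2]
grip_width: 0.0871
grasp_force: 1.1
```

Contact (1.7 N). A few more millimetres.

Call:
drive_tool(moves=[0,0.02,0,0,87,0,0.04,0,0,87,0,0.06,0,0,87,0,0.06,0,0,87])

```text
time_s: 26.32
tool_pos: [0.4124, -0.2674, 0.0559]
tool_rot: [-175.1, -56.0, 76.3]
force: [-7.6, 3.2, 2.6]
grip_width: 0.0866
grasp_force: 3.8
```

Call:
drive_tool(moves=[0,0.02,0,0,87,0,0.03,0,0,87,0,-0.2,0,0,87,0,-0.6,0,0,87,0,-1.2,0,0,87])

```text
time_s: 26.95
tool_pos: [0.3667, -0.2601, 0.0577]
tool_rot: [-175.7, -55.8, 76.7]
force: [-0.6, -0.1, -0.0]
grip_width: 0.0872
grasp_force: 0.0
```

Call:
drive_tool(moves=[0.8,-1,-0.6,0,87,1.6,-1.6,-1.1,0,87,2.4,-2,-1.6,0,87,2.4,-2,-1.6,0,87])

```text
time_s: 27.45
tool_pos: [0.2928, -0.248, 0.1787]
tool_rot: [-176.1, -55.7, 76.8]
force: [0.3, -0.1, 0.1]
grip_width: 0.0872
grasp_force: 0.0
```

```bash
python3 - <<'E'
from meas import *
st(); meas()
a,b=[cv2.imread(f'pics/m_{n}.png')[160:340,230:430] for n in ('side','scene')]
cv2.imwrite('pics/c8.png',np.hstack([cv2.resize(a,(400,360)),cv2.resize(b,(400,360))]))
E
```

```text
t 27.45 q [ 32.8  26.8  37.4 103.2 -37.  109.5  69.3] p [ 0.2928 -0.248   0.1787] F [ 0.3 -0.1  0.1] g 0.0872
R [[0.129, 0.984, 0.122], [0.549, -0.173, 0.818], [0.826, -0.039, -0.562]]
scene strap 912 ((519.425537109375, -278.5401916503906), (181.9946746826172, 27.809246063232422), 80.88626098632812)
scene block 949 ((482.0880126953125, -297.62579345703125), (93.21035766601562, 45.17841339111328), 79.20305633544922)
ring ztop 0.09783008843203396 30 0.5545703369914385
side strap 875 ((518.3408203125, -277.277587890625), (179.8456573486328, 26.4989013671875), 80.81456756591797)
side block 864 ((480.6316223144531, -298.6022644042969), (85.72966003417969, 41.8867301940918), 80.95560455322266)
ring ztop 0.13966659100580348 255 0.5283568337354287
```

View pics/c8.png

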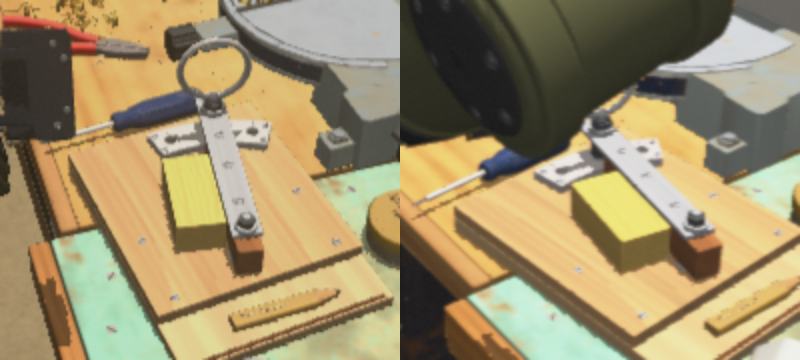

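Left panel shows the block (195,200) lying along the strap edge with no visible gap, and the pin down. The pencil, tin and other items in view are in place and the arm is clear. Handing in.

```bash
python3 -c "
from cell import env
print(env.sign_off())"
```

```text
the job is handed in; nothing more can be done
None
```

The job is handed in: the fence is in the 15° hole with the pin home and the block is against it (gap about 1 mm), but while I was tilting the tool in free air the wrist force read about 138 N at one instant, over the 120 N limit, and the sign-off gave no verdict.

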